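# Stir the game beads in the draw bowl

## Task

Before the draw, mix the wooden beads in the bowl: take the spoon from its rest, put its head down among the beads to near the bottom, and stir gently, back and forth between both sides of the bowl a couple of times, until cubes and drums both lie clearly on each side of the line through the bowl's two handles. Then lay the spoon back in both notches of its rest, head at the same end as before, and let go. Keep all beads in the bowl, do not press hard or shove the bowl along, do not touch bowl or beads with the gripper or arm, and leave the other things on the table alone.

Things in the scene. Friction and masses are not known exactly. Their poses are not given: they have to be found in the camera images.
- spoon: dark wooden spoon, 200 mm long, about 60 g, lying level in its rest. Origin mid-length on the handle's axis (56 mm above the table at the start); x points along it to the head, z up as it lies. Handle: bar 14 mm wide (y), 22 mm deep (z), from x = -100 to 65 mm, free for gripping from x = -65 to 25 mm. Head: flat disc 38 mm across, 12 mm thick, centred at x = 81 mm, faces normal to z
- spoon_tip (a point): the far end of the spoon's head, at x = 100 mm on the spoon's axis
- rest: light wooden spoon rest, fixed: board 150 x 60 x 12 mm with two upright cradles 12 mm thick, 50 mm wide, at x = -75 and 35 mm. Each has a notch open upwards, 24 mm wide, floor 45 mm and side tops 60 mm above the table. Origin on the table under the spoon's starting middle; x along the spoon to its head, pointing to the robot's left within 30 degrees
- bowl: white stoneware bowl, loose, about 1.5 kg. Origin under its centre, z up. Outer radius 98 mm at the foot, 106 mm at the rim, 64 mm high, walls 6 mm; flat inner floor 8 mm up, radius about 92 mm. Loop handles at y = +125 and -125 mm, 54 mm high; the line through them (x = 0) parts its two sides. It may stand turned any way
- cube0: chunky cube bead of light wood, 26 mm, about 14 g, loose in the bowl, lying on its floor on the bowl's -x side at the start with the other cubes, in one layer; origin at its centre
- cube1: chunky cube bead of light wood, 26 mm, about 14 g, loose in the bowl, lying on its floor on the bowl's -x side at the start with the other cubes, in one layer; origin at its centre
- cube2: chunky cube bead of light wood, 26 mm, about 14 g, loose in the bowl, lying on its floor on the bowl's -x side at the start with the other cubes, in one layer; origin at its centre
- cube3: chunky cube bead of light wood, 26 mm, about 14 g, loose in the bowl, lying on its floor on the bowl's -x side at the start with the other cubes, in one layer; origin at its centre
- drum0: chunky drum bead of light wood, a cylinder 30 mm across and 26 mm high, about 14 g, free to tip and roll, lying on the bowl's floor on its +x side at the start with the other drums, in one layer; origin at its centre, z along the cylinder's axis
- drum1: chunky drum bead of light wood, a cylinder 30 mm across and 26 mm high, about 14 g, free to tip and roll, lying on the bowl's floor on its +x side at the start with the other drums, in one layer; origin at its centre, z along the cylinder's axis
- drum2: chunky drum bead of light wood, a cylinder 30 mm across and 26 mm high, about 14 g, free to tip and roll, lying on the bowl's floor on its +x side at the start with the other drums, in one layer; origin at its centre, z along the cylinder's axis
- drum3: chunky drum bead of light wood, a cylinder 30 mm across and 26 mm high, about 14 g, free to tip and roll, lying on the bowl's floor on its +x side at the start with the other drums, in one layer; origin at its centre, z along the cylinder's axis
- mug: bystander: blue mug, 80 mm across, 90 mm high, loose, origin under its centre
- jar: bystander: closed glass jar, 66 mm across, 90 mm high, loose, origin under its centre
- dice_cup: bystander: black dice cup, 60 mm across, 85 mm high, loose, origin under its centre
- card_box: bystander: cardboard card box 65 x 95 x 30 mm, loose, origin under its centre

How it is judged:
On the way, in this order (a step that is already met when the one before it is completed fails the run):
1. the spoon is lifted clear of its rest in the gripper (height (world z) of spoon above 0.09 m and contact force between the fingers and spoon above 0.5 N), for 0.2 s.
2. the held spoon's tip is low among the beads (within 18 mm of the inner floor) on the drums' starting side of the bowl (first pass) (x of spoon_tip in the frame of bowl above 0.015 m and z of spoon_tip in the frame of bowl between 0 and 0.026 m and horizontal distance between spoon_tip and bowl below 0.1 m and contact force between the fingers and spoon above 0.5 N), for 0.05 s.
3. the held spoon's tip is low among the beads (within 18 mm of the inner floor) on the cubes' starting side of the bowl (first pass) (x of spoon_tip in the frame of bowl below -0.015 m and z of spoon_tip in the frame of bowl between 0 and 0.026 m and horizontal distance between spoon_tip and bowl below 0.1 m and contact force between the fingers and spoon above 0.5 N), for 0.05 s.
4. the held spoon's tip is low among the beads (within 18 mm of the inner floor) on the drums' starting side of the bowl (second pass) (all of step 2), for 0.05 s.
At the end, for the whole second after the job is handed in: On each side of the handle line lie a cube and a drum, centres 4 mm or more off it; all beads in the bowl, it upright and within 60 mm of its start; spoon at rest in both notches, head at the same end, within 20 mm lengthwise, 10 mm sideways and 0.12 rad, released (x of any of cube0, cube1, cube2, cube3 in the frame of bowl above 0.004 m and x of any of cube0, cube1, cube2, cube3 in the frame of bowl below -0.004 m and x of any of drum0, drum1, drum2, drum3 in the frame of bowl above 0.004 m and x of any of drum0, drum1, drum2, drum3 in the frame of bowl below -0.004 m and horizontal distance between each of cube0, cube1, cube2, cube3, drum0, drum1, drum2, drum3 and bowl below 0.1 m and z of each of cube0, cube1, cube2, cube3, drum0, drum1, drum2, drum3 in the frame of bowl below 0.06 m and z of spoon in the frame of rest between 0.05 and 0.061 m and x of spoon in the frame of rest between -0.02 and 0.02 m and y of spoon in the frame of rest between -0.01 and 0.01 m and angle between the x axis of spoon and the x axis of rest, either way round below 0.12 rad and x of spoon_tip in the frame of rest above 0.07 m and linear speed of spoon below 0.02 m/s and angle between bowl's own z axis and vertical below 0.1 rad and distance of bowl from where it was at the start of the episode below 0.06 m); the robot touches nothing.
It fails at once if a bead leaves the bowl (horizontal distance between any of cube0, cube1, cube2, cube3, drum0, drum1, drum2, drum3 and bowl above 0.115 m).
It fails at once if the spoon presses on the bowl or a bead with more than 60 N (contact force between spoon and bowl above 60 N or contact force between spoon and cube0 above 60 N or contact force between spoon and cube1 above 60 N or contact force between spoon and cube2 above 60 N or contact force between spoon and cube3 above 60 N or contact force between spoon and drum0 above 60 N or contact force between spoon and drum1 above 60 N or contact force between spoon and drum2 above 60 N or contact force between spoon and drum3 above 60 N).
It fails at once if the bowl is shoved more than 60 mm (distance of bowl from where it was at the start of the episode above 0.06 m).
It fails at once if the gripper or arm touches the bowl or a bead (contact force between any of the fingers, the arm and bowl above 0.5 N or contact force between any of the fingers, the arm and cube0 above 0.5 N or contact force between any of the fingers, the arm and cube1 above 0.5 N or contact force between any of the fingers, the arm and cube2 above 0.5 N or contact force between any of the fingers, the arm and cube3 above 0.5 N or contact force between any of the fingers, the arm and drum0 above 0.5 N or contact force between any of the fingers, the arm and drum1 above 0.5 N or contact force between any of the fingers, the arm and drum2 above 0.5 N or contact force between any of the fingers, the arm and drum3 above 0.5 N).
It fails at once if another thing on the table is moved more than 20 mm (distance of any of mug, jar, dice_cup, card_box from where it was at the start of the episode above 0.02 m).
It also fails if it takes over 72 s, if anything falls off the work surface, if the arm or the gripper's body presses on something with over 40 N, if the wrist force passes 120 N, or if a joint passes its speed limit or range.

## Robot

A 6-joint arm with a two-finger parallel gripper is mounted at the origin on the work surface. World frame = base frame: x ahead of the robot, y to its left, z up, the work surface at z = 0. Lengths are in m, angles in rad, forces in N, time in s.
With the tool pointing down it reaches from about 0.4 to 0.825 m from the base axis. Payload 7 kg.
Tool frame: the origin (TCP) lies at the very end of the fingers, on their centre line; the grasp point (between the pads) lies 19 mm behind it; z points along the fingers, y is the line along which they close (so a half turn about z gives the same grasp; the last joint's range is limited). The gripper opens to 88 mm and grips with 3 to 60 N. Pads are 19 mm wide; open, the fingers measure 130 mm over their backs; the gripper's body (78 mm by 193 mm) begins 47 mm behind the grasp point.
Start: joints at [1.554, 0.359, 0.012, 0, -1.224, -0.288], TCP at [0.203, 0.644, 0.227] pointing down, gripper open.
Joint ranges: [-3.07, 3.07], [-1.43, 2.12], [-1.02, 1.25], [-3.03, 1.67], [-3.05, -0], [-3.03, 3.03]. Speed limits (rad/s): [2.39, 2.39, 3.01, 3.14, 3.14, 3.14].

## Interface

Orientations are given as a rotation vector (axis times angle).
In Python, from station import get_state, read_camera, sign_off, look_for, mark_of gives the robot as it stands. The module is installed in compiled form; this text tells all that it offers.
- The arm moves only by the shell command python3 -m pendant 'ROWS' [FORCE]. ROWS is JSON, a list of rows, each an object with "claw": the finger opening in mm, from 0 to 87.6; "travel": the shift along the tool's x, y, z as a fraction of full scale, a list of three; "rot": the turn, a rotation vector about the tool's x, y, z as a fraction of full scale, a list of three. A call has exactly 5 rows; each row is the pose to reach, as a shift and turn from the pose commanded when the call began, along the tool's axes at that moment; what a row does not reach only later rows make up. Full scale, the value 1, is 100 cm for a shift and 90 degrees for a turn. A row lasts 1/10 s, in which the tool goes at most 50 mm and 8.59 degrees, less where a joint would pass 70% of its speed; a pose out of reach is approached as far as the arm can. A call with a number of a shift or a turn outside -1 to 1 is refused whole. A call with a gripper value outside its range is refused whole. The fingers move at their own pace and stop on an object; FORCE is the grip in N (left out, the last holds). Time passes only in rows, so rows that repeat a pose let the fingers close, or fill a call up. It gives the time, the measured TCP pose, the force, the opening and the grip force at its end, in the units of the state.
- get_state(): the state, without advancing time (a new reading comes with each control period).
- read_camera(name): name is "scene" or "top" or "wrist"; returns a dict with "image" (480x640x3 uint8, red, green, blue), "z_map" (480x640 float32, m along the optical axis (not along the pixel's ray), 0 where there is no reading), "mtx" (3x3 intrinsics, pixels), "dist" ([k1, k2, p1, p2, k3] as OpenCV has them; the pictures are not rectified), "eye" and "orientation" of the camera in the world. Camera axes: x right, y up, looking along -z (the intrinsics and any distortion apply to the point x, -y, -z); pixel columns grow to the right and rows downward; lengths in m; the calibration is good to about 2 mm. A picture is of the moment at which its call begins.
- sign_off(): hands the job in; it is judged then, once.
Trained networks look in a picture, given as the dict that the camera call returned (one of the last four; its "shot" number tells which), for a name from the list of things; names that differ only in an ending like _2 or _b are one class to them, and where a whole thing is asked for, a point or a joint stands for the part that bears it (a point fixed in the world has none). Each returns a list of dicts, best first, with "p" (0 to 1); they miss things now and then, are a little off and sometimes report something else, mostly with a low value. They report only what shows in the picture. A call takes as long as a camera call.
- look_for(label, picture): "bbox" ([left, top, right, bottom] in pixels, round what is visible of it).
- mark_of(label, picture): "pixel" ([column, row] in pixels: a listed point, or the origin of a listed thing).
The state is a dict: "time_s": time; "joint_pos": joint angles; "qvel": joint speeds; "effort": joint torques, N m; "ee_pos": TCP position; "tool_rot": TCP orientation; "contact_force": force on the tool from outside, world axes, zero at the start; "torque": the same for the moment, N m; "finger_gap": finger opening in m; "grasp_force": force on a finger pad.
Only numpy, scipy, OpenCV 4.12 (cv2) and the standard library are available. Lean on these libraries where they do the work, as an engineer would, in place of code of your own. Each camera call takes 0.05 s, during which the arm holds its last target. There are 200 camera calls.

## Working session

There is one attempt and no reset: what is moved stays moved. The work goes in short steps, Python scripts to look and compute and a shell command to move; the robot and the scene stay as the last step left them, time stands still between calls to the robot, and variables do not carry over. Pictures are saved under pics/ and viewed, at most 10 in all, crops included, and the job is handed in when it is done.

```bash
mkdir -p pics; cat > h.py <<'E'
import numpy as np, cv2
from scipy.spatial.transform import Rotation as R
from station import *
def Rm(o):
    o=np.array(o,float)
    return o if o.shape==(3,3) else (R.from_rotvec(o).as_matrix() if o.size==3 else R.from_quat(o).as_matrix())
def ray(c,px):
    u=cv2.undistortPoints(np.array([[px]],float),np.array(c["mtx"]),np.array(c["dist"]))[0,0]
    return Rm(c["orientation"])@np.array([u[0],-u[1],-1.])
def at_z(c,px,z):
    d=ray(c,px);e=np.array(c["eye"]);return e+d*(z-e[2])/d[2]
def at_d(c,px):
    z=c["z_map"][int(round(px[1])),int(round(px[0]))];return np.array(c["eye"])+ray(c,px)*z
def save(c,n): cv2.imwrite("pics/"+n,c["image"][:,:,::-1])
E
python3 - <<'E'
from h import *
np.set_printoptions(precision=4,suppress=True)
print(get_state())
for n in("top","scene"):
    c=read_camera(n);save(c,n+"0.png");print(n,c["eye"],c["orientation"],c["mtx"][0][0],c["dist"])
    for l in "spoon spoon_tip rest bowl mug jar dice_cup card_box cube0 drum0".split():
        for m in mark_of(l,c)[:4 if l[-1]=='0' else 1]:
            print(l,m["p"],np.round(m["pixel"]),at_d(c,m["pixel"]))
E
```

```text
{'time_s': 0.0, 'joint_pos': array([ 1.5541,  0.3594,  0.011 , -0.0004, -1.2241, -0.2881]), 'qvel': array([-0.0003, -0.0006,  0.0003, -0.0001,  0.0002, -0.0002]), 'effort': array([  0.0019, -58.2718,  29.3037,   6.9967,   0.0068,  -0.0002]), 'ee_pos': array([0.2024, 0.6434, 0.2256]), 'tool_rot': array([ 3.1035, -0.4768, -0.0002]), 'contact_force': array([-0.2331,  1.0799, -0.0889]), 'torque': array([-0.0003,  0.0038,  0.0097]), 'grasp_force': 0.0, 'finger_gap': 0.08767944509876865}
top [0.3102 0.0166 1.439 ] [ 0.1334 -0.1306 -1.5891] 612.3062459649885 [-0.1701  0.      0.      0.      0.    ]
spoon 0.98 [423. 239.] [ 0.5586 -0.2363  0.0586]
spoon_tip 0.67 [380. 233.] [ 0.5742 -0.1351  0.0594]
rest 0.87 [419. 242.] [ 0.5609 -0.2343  0.0081]
bowl 0.72 [419. 242.] [ 0.5602 -0.2343  0.0079]
mug 0.75 [119. 264.] [0.5225 0.4856 0.0059]
jar 0.94 [321. 214.] [ 0.6157 -0.0023  0.0874]
dice_cup 0.93 [329. 305.] [ 0.4165 -0.0164  0.0099]
card_box 0.93 [525. 231.] [ 0.5773 -0.4897  0.0302]
cube0 0.54 [202. 241.] [0.5697 0.2779 0.032 ]
cube0 0.51 [221. 232.] [0.5906 0.2331 0.037 ]
cube0 0.47 [213
[... 377 characters left out ...]
poon_tip 0.9 [252. 237.] [ 0.579  -0.1352  0.0627]
rest 0.93 [219. 236.] [ 0.5649 -0.2314  0.009 ]
bowl 0.68 [408. 277.] [1.2027 0.1708 1.2404]
mug 0.9 [514. 280.] [0.556  0.472  0.0654]
jar 0.83 [303. 281.] [0.663  0.0085 0.0646]
dice_cup 0.78 [320. 203.] [ 0.4338 -0.0046  0.0396]
card_box 0.72 [218. 236.] [ 0.5672 -0.233   0.0128]
cube0 0.7 [390. 282.] [0.6063 0.1999 0.0317]
cube0 0.69 [430. 276.] [0.5704 0.2863 0.0344]
cube0 0.61 [411. 295.] [0.6276 0.2504 0.0332]
cube0 0.5 [407. 278.] [0.5894 0.2364 0.0386]
drum0 0.69 [387. 267.] [0.5696 0.1869 0.0334]
drum0 0.59 [400. 253.] [0.5264 0.2103 0.0352]
drum0 0.55 [425. 264.] [0.5418 0.2708 0.0335]
drum0 0.46 [408. 271.] [0.5641 0.2354 0.0227]
```

View pics/top0.png

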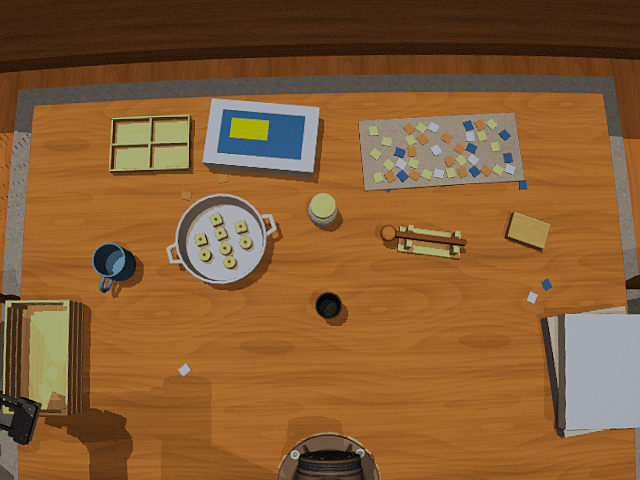

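View pics/scene0.png

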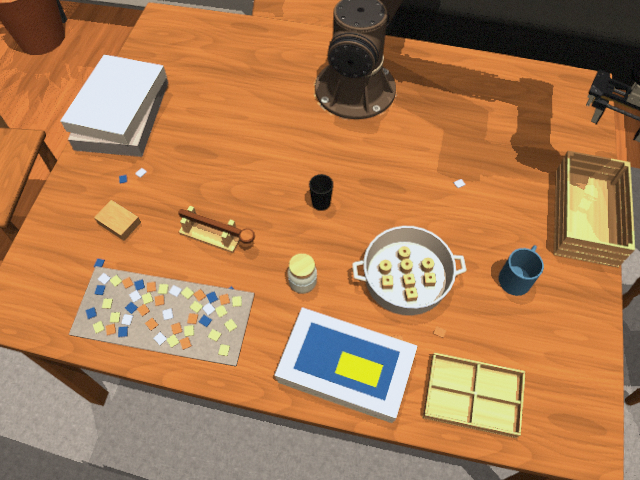

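Top view: the spoon lies from its head at (388,233) to its tail at (465,241). The bowl is centred near (222,238), with handles near (173,253) and (270,223). Cubes are in the far half and drums in the near half. Next I'll fit the geometry from both depth views.

```bash
cat >> h.py <<'E'
def cloud(c):
    v,u=np.mgrid[0:480,0:640];p=np.stack([u.ravel(),v.ravel()],1).astype(float)
    n=cv2.undistortPoints(p[:,None],np.array(c["mtx"]),np.array(c["dist"]))[:,0]
    z=c["z_map"].ravel();P=(np.c_[n[:,0],-n[:,1],-np.ones(len(n))]*z[:,None])@Rm(c["orientation"]).T+np.array(c["eye"])
    return P[z>0],c["image"].reshape(-1,3)[z>0].astype(int),p[z>0]
def bowlfit(P,c0=(0.575,0.235)):
    from scipy.optimize import least_squares
    c0=np.array(c0)
    for k in range(3):
        r=np.hypot(*(P[:,:2]-c0).T);s=(P[:,2]>.057)&(P[:,2]<.072)&(r>.085)&(r<.118)
        f=least_squares(lambda q:np.hypot(P[s,0]-q[0],P[s,1]-q[1])-.103,c0,loss="soft_l1",f_scale=.003);c0=f.x
    r=np.hypot(*(P[:,:2]-c0).T);h=P[(r>.116)&(r<.136)&(P[:,2]>.035)&(P[:,2]<.075)]
    a=np.arctan2(h[:,1]-c0[1],h[:,0]-c0[0]);ax=np.angle(np.mean(np.exp(2j*a)))/2
    return c0,ax,len(h),P[s,2].mean()
E
python3 - <<'E'
from h import *
np.set_printoptions(precision=4,suppress=True)
for n in("top","scene"):
    c=read_camera(n);P,C,px=cloud(c)
    b,ax,nh,rz=bowlfit(P);print(n,"bowl",b,"handle ang",np.degrees(ax),nh,"rimz",rz)
    near=np.hypot(P[:,0]-.56,P[:,1]+.235)<.13
    s=near&(P[:,2]>.054)&(P[:,2]<.08)&(C[:,0]<170)&(C[:,0]>C[:,1]*1.4)
    Q=P[s];m=np.median(Q[:,:2],0);w,V=np.linalg.eigh(np.cov(Q[:,:2].T));d=V[:,1]*np.sign(V[1,1]);t=(Q[:,:2]-m)@d
    off=(Q[:,:2]-m)@np.array([-d[1],d[0]])
    print("spoon n",s.sum(),"mid",m+d*(t.min()+t.max())/2,"len",np.ptp(t),"ang",np.degrees(np.arctan2(d[1],d[0])),"ztop",np.percentile(Q[:,2],[20,50,80]))
    h=t<0.03; w=np.polyfit(t[h],off[h],1);print(w,Q[h][:,2].mean())
    s=near&(P[:,2]>.055)&(P[:,2]<.07)&~s&(C[:,1]>110); Q=P[s];print("cradle tops",len(Q),Q[:,2].mean() if len(Q) else 0, Q[Q[:,1]>-.235].mean(0),Q[Q[:,1]<-.235].mean(0))
    s=near&(P[:,2]>.008)&(P[:,2]<.016);Q=P[s];print("board z",Q[:,2].mean(),cv2.minAreaRect(Q[:,:2].astype(np.float32)))
E
```

```text
top bowl [0.571  0.2309] handle ang -73.17953334561727 189 rimz 0.062200551111794934
spoon n 581 mid [ 0.5605 -0.2351] len 0.2005902840635042 ang 81.75493283569477 ztop [0.061  0.0652 0.0682]
[ 0.0028 -0.0015] 0.06570826514260342
cradle tops 191 0.06122422820595891 [ 0.5725 -0.1868  0.0609] [ 0.5548 -0.3023  0.0617]
board z 0.011846175672823537 ((0.5460715293884277, -0.2431396245956421), (0.2179231345653534, 0.21511024236679077), 47.410343170166016)
scene bowl [0.5711 0.2347] handle ang -73.3619603569325 186 rimz 0.062477479156287465
spoon n 536 mid [ 0.5641 -0.2309] len 0.20047364879543397 ang 80.54319694954812 ztop [0.0599 0.0643 0.0671]
[ 0.012  -0.0003] 0.06413075179432993
cradle tops 204 0.0607516015291539 [ 0.5715 -0.1692  0.061 ] [ 0.5511 -0.3096  0.0599]
board z 0.011425959170502915 ((0.5185300707817078, -0.24937811493873596), (0.1522565633058548, 0.14605876803398132), 81.74778747558594)
```

```bash
cat >> h.py <<'E'
def frame(yaw,pitch):
    """tool down, tool x at yaw(deg), then head-down pitch (deg) about tool y"""
    y=np.radians(yaw);B=np.array([[np.cos(y),np.sin(y),0],[np.sin(y),-np.cos(y),0],[0,0,-1.]])
    return B@R.from_rotvec([0,np.radians(pitch),0]).as_matrix()
def plan(p,M,n=1):
    s=get_state();p0=np.array(s["ee_pos"]);M0=Rm(s["tool_rot"]);w=R.from_matrix(M0.T@M).as_rotvec()
    for k in range(n):
        A=M0@R.from_rotvec(w*k/n).as_matrix()
        print("travel",np.round(A.T@(np.array(p)-p0)/n,4).tolist(),"rot",np.round(w/n/(np.pi/2),4).tolist())
    print("dist/call mm",np.linalg.norm(np.array(p)-p0)/n*1000,"deg/call",np.degrees(np.linalg.norm(w))/n)
def now():
    s=get_state();M=Rm(s["tool_rot"]);print("t",round(s["time_s"],2),"p",np.round(s["ee_pos"],4),"xdir",np.round(M[:,0],3),"z",np.round(M[:,2],3),"J",np.round(s["joint_pos"],2),"F",np.round(s["contact_force"],1),"gap",round(s["finger_gap"],4),s["grasp_force"])
E
python3 - <<'E'
from h import *
plan([.558,-.263,.2],frame(81.3-180,0),4)
E
```

```text
travel [0.1528, 0.1896, 0.0066] rot [-0.0, 0.0, 0.2257]
travel [0.2091, 0.1248, 0.0066] rot [-0.0, 0.0, 0.2257]
travel [0.2394, 0.0444, 0.0066] rot [-0.0, 0.0, 0.2257]
travel [0.24, -0.0414, 0.0066] rot [-0.0, 0.0, 0.2257]
dist/call mm 243.60015552461874 deg/call 20.309533024012634
```

```bash

python3 -m pendant '[{"claw":87,"travel":[0.153,0.19,0.007],"rot":[0,0,0.226]},{"claw":87,"travel":[0.153,0.19,0.007],"rot":[0,0,0.226]},{"claw":87,"travel":[0.153,0.19,0.007],"rot":[0,0,0.226]},{"claw":87,"travel":[0.153,0.19,0.007],"rot":[0,0,0.226]},{"claw":87,"travel":[0.153,0.19,0.007],"rot":[0,0,0.226]}]' 50 >/dev/null
python3 -m pendant '[{"claw":60,"travel":[0.209,0.125,0.007],"rot":[0,0,0.226]},{"claw":60,"travel":[0.209,0.125,0.007],"rot":[0,0,0.226]},{"claw":60,"travel":[0.209,0.125,0.007],"rot":[0,0,0.226]},{"claw":60,"travel":[0.209,0.125,0.007],"rot":[0,0,0.226]},{"claw":60,"travel":[0.209,0.125,0.007],"rot":[0,0,0.226]}]' >/dev/null
python3 -m pendant '[{"claw":50,"travel":[0.239,0.044,0.007],"rot":[0,0,0.226]},{"claw":50,"travel":[0.239,0.044,0.007],"rot":[0,0,0.226]},{"claw":50,"travel":[0.239,0.044,0.007],"rot":[0,0,0.226]},{"claw":50,"travel":[0.239,0.044,0.007],"rot":[0,0,0.226]},{"claw":50,"travel":[0.239,0.044,0.007],"rot":[0,0,0.226]}]'
python3 - <<'E'
from h import *
now();plan([.558,-.263,.2],frame(81.3-180,0),1)
E
```

```text
time_s: 2.7
ee_pos: [0.4693, -0.0387, 0.206]
tool_rot: [-2.432, 1.987, -0.001]
contact_force: [1.1, 0.4, -0.0]
finger_gap: 0.0499
grasp_force: 0.0
t 2.7 p [ 0.4693 -0.0387  0.206 ] xdir [ 0.199 -0.98  -0.   ] z [ 0.001  0.    -1.   ] J [ 0.34  0.03 -0.45  0.   -1.08 -0.14] F [ 1.1  0.4 -0. ] gap 0.0499 0.0
travel [0.2374, -0.0422, 0.006] rot [-0.0007, 0.0001, 0.2243]
dist/call mm 241.24731838127988 deg/call 20.187749964187617
```

```bash

python3 -m pendant '[{"claw":50,"travel":[0.237,-0.042,0.006],"rot":[0,0,0.224]},{"claw":50,"travel":[0.237,-0.042,0.006],"rot":[0,0,0.224]},{"claw":50,"travel":[0.237,-0.042,0.006],"rot":[0,0,0.224]},{"claw":50,"travel":[0.237,-0.042,0.006],"rot":[0,0,0.224]},{"claw":50,"travel":[0.237,-0.042,0.006],"rot":[0,0,0.224]}]' >/dev/null
python3 - <<'E'
from h import *
np.set_printoptions(precision=4,suppress=True)
now()
c=read_camera("wrist");save(c,"w1.png");P,C,px=cloud(c);print(c["eye"])
near=np.hypot(P[:,0]-.56,P[:,1]+.235)<.13
s=near&(P[:,2]>.05)&(P[:,2]<.085)&(C[:,0]<170)&(C[:,0]>C[:,1]*1.4)
Q=P[s];print(s.sum(),Q.min(0),Q.max(0),np.percentile(Q[:,2],[5,50,95]))
yy=np.arange(-.33,-.12,.015)
for a in yy:
    q=Q[abs(Q[:,1]-a)<.004]
    if len(q)>5: print(round(a,3),len(q),np.percentile(q[:,0],[3,50,97]),q[:,0].min()/2+q[:,0].max()/2,np.median(q[:,2]))
for l in("spoon","spoon_tip","rest"):
    for m in mark_of(l,c)[:1]:print(l,m,at_z(c,m["pixel"],.056),at_d(c,m["pixel"]))
E
```

```text
t 3.2 p [ 0.5578 -0.263   0.1994] xdir [-0.151 -0.988  0.   ] z [ 0. -0. -1.] J [-0.12  0.28 -0.16  0.   -1.13 -0.03] F [1.3 0.9 0.1] gap 0.05 0.0
[ 0.5457 -0.3442  0.3568]
3012 [ 0.5262 -0.3321  0.0501] [ 0.5926 -0.1548  0.0685] [0.0576 0.0657 0.0671]
-0.33 119 [0.5421 0.5485 0.5548] 0.5483493506962405 0.06546502160656514
-0.315 195 [0.5312 0.5497 0.5621] 0.5466184822837621 0.06567778638829486
-0.3 161 [0.5457 0.5528 0.5594] 0.5525409881377055 0.06579718922679428
-0.285 141 [0.5477 0.5542 0.5605] 0.5543062951570407 0.06587064092943984
-0.27 131 [0.5499 0.5567 0.5628] 0.5563597746136886 0.0660987175166835
-0.255 119 [0.553  0.5589 0.5648] 0.5589362668917797 0.0660806063174767
-0.24 124 [0.5553 0.5612 0.5676] 0.5616472574785758 0.06603920240858596
-0.225 124 [0.5575 0.564  0.5704] 0.5640042750728981 0.0658026893007782
-0.21 163 [0.5598 0.5687 0.5891] 0.5750697928851176 0.06561277897357681
-0.195 116 [0.5617 0.5684 0.5752] 0.5593149836072138 0.06572873665594564
-0.18 116 [0.564  0.5709 0.5774] 0.5707363718397963 0.06574018474818472
-0.165 152 [0.5592 0.5785 0.5894] 0.574638733008266 0.0602408883589354
spoon {'pixel': [324.5, 260.3], 'p': 0.74} [ 0.5625 -0.2314  0.056 ] [ 0.5619 -0.2355  0.0669]
spoon_tip {'pixel': [323.9, 239.1], 'p': 0.26} [ 0.5599 -0.252   0.056 ] [ 0.5594 -0.2552  0.0662]
```

View pics/w1.png

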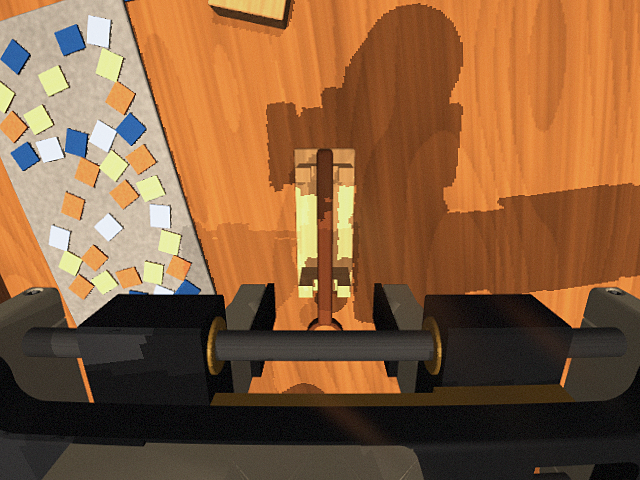

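Wrist view: the handle runs down column 324, midway between the finger tips (≈270 and 375). Its top is at z 0.066, so the axis is at 0.055, which matches the text. I'm lowering and gripping.

```bash

python3 -m pendant '[{"claw":50,"travel":[0,0,0.04],"rot":[0,0,0]},{"claw":50,"travel":[0,0,0.08],"rot":[0,0,0]},{"claw":50,"travel":[0,0,0.12],"rot":[0,0,0]},{"claw":50,"travel":[0,0,0.15],"rot":[0,0,0]},{"claw":50,"travel":[0,0,0.163],"rot":[0,0,0]}]' >/dev/null
python3 -m pendant '[{"claw":30,"travel":[0,0,0],"rot":[0,0,0]},{"claw":20,"travel":[0,0,0],"rot":[0,0,0]},{"claw":10,"travel":[0,0,0],"rot":[0,0,0]},{"claw":5,"travel":[0,0,0],"rot":[0,0,0]},{"claw":5,"travel":[0,0,0],"rot":[0,0,0]}]' 50
python3 -c "
from h import *
now()"
```

```text
time_s: 4.4
ee_pos: [0.5579, -0.2604, 0.0378]
tool_rot: [-2.047, 2.382, -0.002]
contact_force: [-0.8, -0.0, 0.3]
finger_gap: 0.0155
grasp_force: 0.0
t 4.4 p [ 0.5579 -0.2604  0.0378] xdir [-0.15  -0.989  0.   ] z [ 0.002 -0.    -1.   ] J [-0.12  0.44 -0.34  0.   -0.78 -0.03] F [-0.8 -0.   0.3] gap 0.0155 0.0
```

```bash

python3 -m pendant '[{"claw":5,"travel":[0,0,0],"rot":[0,0,0]},{"claw":5,"travel":[0,0,0],"rot":[0,0,0]},{"claw":5,"travel":[0,0,-0.01],"rot":[0,0,0]},{"claw":5,"travel":[0,0,-0.03],"rot":[0,0,0]},{"claw":5,"travel":[0,0,-0.06],"rot":[0,0,0]}]' 50
python3 -c "
from h import *
now()"
python3 -m pendant '[{"claw":5,"travel":[0,0,-0.04],"rot":[0,0,0]},{"claw":5,"travel":[0,0,-0.08],"rot":[0,0,0]},{"claw":5,"travel":[0,0,-0.12],"rot":[0,0,0]},{"claw":5,"travel":[0,0,-0.15],"rot":[0,0,0]},{"claw":5,"travel":[0,0,-0.15],"rot":[0,0,0]}]' 50
python3 - <<'E'
from h import *
now()
u=frame(106.7-180,55)
# tip target: 0.13 along spoon from grasp; spoon x = -tool x ; TCP = grasp + .019 z
tip=np.array([.571,.233,.20]);g=tip+.13*u[:,0];p=g+.019*u[:,2];print(p)
plan(p,u,3)
c=read_camera("top");save(c,"t2.png")
E
```

```text
time_s: 4.9
ee_pos: [0.5559, -0.26, 0.096]
tool_rot: [2.046, -2.381, -0.005]
contact_force: [0.0, -0.1, -0.6]
finger_gap: 0.0135
grasp_force: 50.0
t 4.9 p [ 0.5559 -0.26    0.096 ] xdir [-0.151 -0.989 -0.   ] z [-0.004  0.001 -1.   ] J [-0.12  0.37 -0.29 -0.   -0.91 -0.03] F [ 0.  -0.1 -0.6] gap 0.0135 49.99964654445648
time_s: 5.4
ee_pos: [0.5592, -0.2612, 0.2526]
tool_rot: [-2.045, 2.379, -0.012]
contact_force: [0.0, 0.5, -0.9]
finger_gap: 0.0136
grasp_force: 50.0
t 5.4 p [ 0.5592 -0.2612  0.2526] xdir [-0.15  -0.989  0.001] z [ 0.008 -0.003 -1.   ] J [-0.12  0.24 -0.09  0.   -1.23 -0.03] F [ 0.   0.5 -0.9] gap 0.0136 49.99961256980896
[0.59689947 0.14667258 0.29559181]
travel [-0.1363, 0.0078, -0.0146] rot [0.0434, 0.1996, -0.0873]
travel [-0.1248, -0.0127, -0.0557] rot [0.0434, 0.1996, -0.0873]
travel [-0.0986, -0.0331, -0.0896] rot [0.0434, 0.1996, -0.0873]
dist/call mm 137.26949081878456 deg/call 19.99036278167098
```

```bash

python3 -m pendant '[{"claw":5,"travel":[-0.04,0.002,-0.005],"rot":[0.011,0.05,-0.022]},{"claw":5,"travel":[-0.08,0.005,-0.009],"rot":[0.022,0.1,-0.044]},{"claw":5,"travel":[-0.12,0.007,-0.013],"rot":[0.033,0.15,-0.066]},{"claw":5,"travel":[-0.136,0.008,-0.015],"rot":[0.043,0.2,-0.087]},{"claw":5,"travel":[-0.136,0.008,-0.015],"rot":[0.043,0.2,-0.087]}]' 50 >/dev/null
python3 -m pendant '[{"claw":5,"travel":[-0.04,-0.004,-0.018],"rot":[0.011,0.05,-0.022]},{"claw":5,"travel":[-0.08,-0.008,-0.036],"rot":[0.022,0.1,-0.044]},{"claw":5,"travel":[-0.12,-0.012,-0.052],"rot":[0.033,0.15,-0.066]},{"claw":5,"travel":[-0.125,-0.013,-0.056],"rot":[0.043,0.2,-0.087]},{"claw":5,"travel":[-0.125,-0.013,-0.056],"rot":[0.043,0.2,-0.087]}]' 50
python3 - <<'E'
from h import *
now()
u=frame(106.7-180,55);tip=np.array([.571,.233,.20]);p=tip+.13*u[:,0]+.019*u[:,2]
plan(p,u,1)
E
```

```text
time_s: 6.45
ee_pos: [0.5824, 0.0133, 0.274]
tool_rot: [2.008, -1.748, 0.705]
contact_force: [-0.5, -0.3, -1.2]
finger_gap: 0.0137
grasp_force: 50.0
t 6.45 p [0.5824 0.0133 0.274 ] xdir [ 0.098 -0.794  0.6  ] z [ 0.119 -0.589 -0.799] J [ 0.69  0.23 -0.45  0.59 -1.29 -0.83] F [-0.5 -0.3 -1.2] gap 0.0137 49.999884366989136
travel [-0.0915, -0.0351, -0.0941] rot [0.0482, 0.1992, -0.0796]
dist/call mm 135.87186812902667 deg/call 19.79058884921119
```

```bash

python3 -m pendant '[{"claw":5,"travel":[-0.03,-0.01,-0.03],"rot":[0.012,0.05,-0.02]},{"claw":5,"travel":[-0.06,-0.02,-0.06],"rot":[0.024,0.1,-0.04]},{"claw":5,"travel":[-0.08,-0.03,-0.08],"rot":[0.036,0.15,-0.06]},{"claw":5,"travel":[-0.0915,-0.035,-0.094],"rot":[0.048,0.2,-0.08]},{"claw":5,"travel":[-0.0915,-0.035,-0.094],"rot":[0.048,0.2,-0.08]}]' 50
python3 - <<'E'
from h import *
np.set_printoptions(precision=4,suppress=True)
now()
s=get_state();M=Rm(s["tool_rot"]);print("tip pred",np.array(s["ee_pos"])-.019*M[:,2]-.13*M[:,0])
for n in("top","scene"):
    c=read_camera(n);save(c,n+"3.png")
    for m in mark_of("spoon_tip",c)[:1]: print(n,m,at_d(c,m["pixel"]),at_z(c,m["pixel"],.2))
    for l in("cube0","drum0"):
        for m in mark_of(l,c)[:4]: print(l,m["p"],at_z(c,m["pixel"],.021)[:2],m["pixel"])
i=cv2.imread("pics/scene3.png");cv2.imwrite("pics/crop3.png",cv2.resize(i[150:350,280:520],None,fx=3,fy=3))
E
```

```text
time_s: 6.95
ee_pos: [0.5978, 0.1464, 0.2961]
tool_rot: [1.91, -1.423, 0.996]
contact_force: [-0.2, -0.1, -1.3]
finger_gap: 0.0134
grasp_force: 50.0
t 6.95 p [0.5978 0.1464 0.2961] xdir [ 0.164 -0.549  0.82 ] z [ 0.234 -0.786 -0.572] J [ 0.93  0.41 -0.37  0.72 -1.52 -0.97] F [-0.2 -0.1 -1.3] gap 0.0134 49.99989151954651
tip pred [0.5721 0.2326 0.2004]
cube0 0.63 [0.5981 0.233 ] [222.1, 229.9]
cube0 0.41 [0.6    0.1934] [238.7, 228.7]
cube0 0.38 [0.5711 0.2843] [200.6, 241.6]
drum0 0.6 [0.5472 0.2245] [225.6, 251.0]
drum0 0.57 [0.5211 0.2183] [228.2, 261.9]
drum0 0.42 [0.5616 0.175 ] [246.5, 244.5]
drum0 0.39 [0.543  0.2714] [205.9, 253.2]
scene {'pixel': [414.9, 231.5], 'p': 0.88} [0.6662 0.2177 0.3682] [0.5627 0.2268 0.2   ]
cube0 0.69 [0.6229 0.2544] [411.9, 295.3]
cube0 0.6 [0.579  0.2353] [406.6, 276.9]
cube0 0.42 [0.5657 0.2884] [429.9, 276.4]
drum0 0.54 [0.5372 0.27  ] [423.8, 264.3]
drum0 0.5 [0.5616 0.2345] [407.4, 270.3]
drum0 0.44 [0.5185 0.2178] [403.2, 253.2]
drum0 0.43 [0.5647 0.184 ] [386.0, 267.2]
```

View pics/crop3.png

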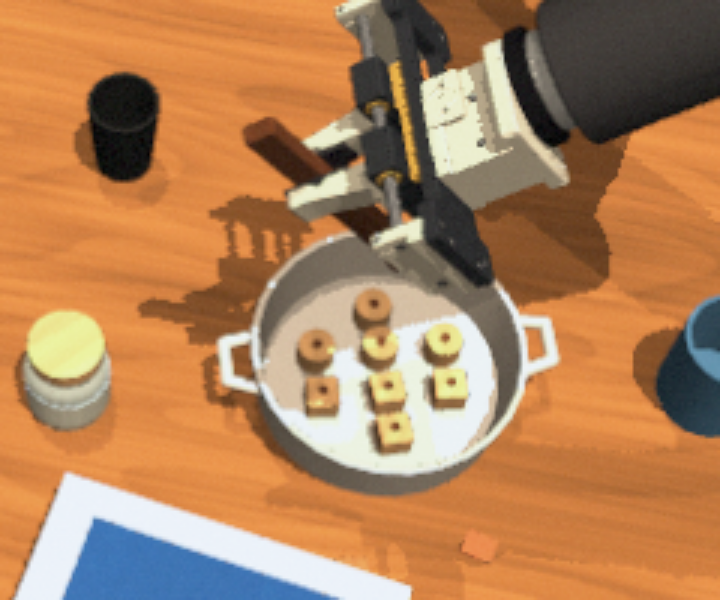

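The crop shows the spoon held with its head hidden behind the gripper. Drums are nearer the robot and cubes are opposite, in three columns along the handle line. I'll steepen the tilt to 65° and hover over the first free entry behind the outer drum (bowl x 54, y −45 mm), then check the handle axis against the depth map.

```bash
cat >> h.py <<'E'
BC=np.array([.571,.233]);XB=np.array([-.958,-.287]);YB=np.array([.287,-.958])
def tipgoal(xb,yb,z,pitch=65,n=1,yaw=106.7):
    u=frame(yaw-180,pitch);t=np.r_[BC+xb*XB+yb*YB,z];plan(t+.13*u[:,0]+.019*u[:,2],u,n)
def tip():
    s=get_state();M=Rm(s["tool_rot"]);t=np.array(s["ee_pos"])-.019*M[:,2]-.13*M[:,0];d=t[:2]-BC
    print("tip xb %.4f yb %.4f z %.4f"%(d@XB,d@YB,t[2]));return t,M
E
python3 -c "
from h import *
tipgoal(.055,-.045,.11)"
```

```text
travel [-0.1025, 0.0558, -0.0083] rot [0.0014, 0.1135, -0.005]
dist/call mm 117.0415139003274 deg/call 10.227521911686265
```

```bash

python3 -m pendant '[{"claw":5,"travel":[-0.03,0.016,-0.003],"rot":[0,0.03,0]},{"claw":5,"travel":[-0.06,0.032,-0.005],"rot":[0,0.06,0]},{"claw":5,"travel":[-0.09,0.048,-0.007],"rot":[0,0.1,-0.004]},{"claw":5,"travel":[-0.1025,0.056,-0.008],"rot":[0.001,0.113,-0.005]},{"claw":5,"travel":[-0.1025,0.056,-0.008],"rot":[0.001,0.113,-0.005]}]' 50
python3 - <<'E'
from h import *
np.set_printoptions(precision=4,suppress=True)
now();t,M=tip();g=t+.13*M[:,0]
for n in("scene","top"):
    c=read_camera(n);save(c,n+"4.png");P,C,px=cloud(c)
    v=(P-g)@M  # tool axes; spoon along -x
    s=(C[:,0]<150)&(C[:,0]>C[:,1]*1.5)&(C[:,0]>C[:,2]*1.8)&(abs(v[:,1])<.03)&(abs(v[:,2])<.03)&(v[:,0]<.09)&(v[:,0]>-.15)
    for a in np.arange(-.13,.09,.015):
        q=v[s&(abs(v[:,0]-a)<.0075)]
        if len(q)>6: print(n,round(a,3),len(q),"y",np.percentile(q[:,1],[5,50,95]),"z",np.percentile(q[:,2],[5,50,95]))
    b,ax,_,_=bowlfit(P);print(b,np.degrees(ax))
E
```

```text
time_s: 7.85
ee_pos: [0.5251, 0.1924, 0.2177]
tool_rot: [1.779, -1.316, 1.133]
contact_force: [0.5, -0.6, -0.6]
finger_gap: 0.0135
grasp_force: 50.0
t 7.85 p [0.5251 0.1924 0.2177] xdir [ 0.125 -0.401  0.907] z [ 0.262 -0.869 -0.42 ] J [ 1.11  0.55 -0.48  0.67 -1.55 -1.2 ] F [ 0.5 -0.6 -0.6] gap 0.0135 49.999932646751404
tip xb 0.0563 yb -0.0461 z 0.1077
scene -0.115 17 y [-0.0178 -0.0072  0.0047] z [-0.0055 -0.0049  0.0007]
scene -0.1 36 y [-0.0184 -0.0128 -0.0042] z [-0.0052 -0.0019  0.0033]
scene -0.085 27 y [-0.0084 -0.0059  0.0023] z [-0.0097 -0.0034  0.0051]
scene -0.07 36 y [-0.0088 -0.006  -0.0003] z [-0.01   -0.0036  0.0071]
scene -0.055 40 y [-0.0083 -0.0058 -0.0033] z [-0.0097 -0.0008  0.0095]
scene -0.04 16 y [-0.0083 -0.0063 -0.0051] z [-0.0057  0.0035  0.011 ]
scene -0.01 7 y [0.0064 0.0076 0.0091] z [-0.0227 -0.0148  0.019 ]
scene 0.005 18 y [-0.0098  0.0013  0.0094] z [-0.0098 -0.0012  0.0198]
scene 0.02 45 y [-0.0074 -0.0054  0.0021] z [-0.0098 -0.0021  0.0093]
scene 0.035 45 y [-0.008  -0.006  -0.0026] z [-0.0091 -0.0009  0.0094]
scene 0.05 48 y [-0.0075 -0.0057  0.0012] z [-0.0097 -0.0011  0.0091]
scene 0.065 84 y [-0.0075 -0.0043  0.0054] z [-0.0092 -0.0009  0.0098]
scene 0.08 11 y [-0.0064  0.0015  0.0045] z [-0.0051  0.0019  0.005 ]
[0.571  0.2347] -73.31210125658095
top -0.1 24 y [-0.0182  0.012   0.0164] z [-0.0011  0.0032  0.0075]
top -0.01 7 y [-0.005  -0.0032 -0.0004] z [-0.007  -0.0067 -0.0061]
top 0.005 19 y [-0.0085 -0.0021  0.006 ] z [-0.0236 -0.0065  0.0025]
top 0.02 34 y [-0.0051  0.004   0.0061] z [-0.0072 -0.0049  0.0141]
top 0.035 28 y [-0.0045  0.0046  0.0057] z [-0.0069 -0.0048  0.0099]
top 0.05 30 y [-0.0049  0.004   0.0056] z [-0.0074 -0.0047  0.0076]
top 0.065 49 y [-0.0053  0.0013  0.0056] z [-0.0067 -0.002   0.0099]
top 0.08 30 y [-0.0051  0.0003  0.0046] z [-0.0048  0.0042  0.0108]
[0.5708 0.2322] -72.91286671745702
```

```bash
python3 -c "
from h import *
tipgoal(.055,-.045,.016)"
```

```text
travel [-0.0845, 0.0003, 0.0403] rot [-0.0005, 0.0004, 0.0009]
dist/call mm 93.66418112287658 deg/call 0.10204591575247342
```

```bash

python3 -m pendant '[{"claw":5,"travel":[-0.015,0,0.007],"rot":[0,0,0]},{"claw":5,"travel":[-0.03,0,0.014],"rot":[0,0,0]},{"claw":5,"travel":[-0.045,0,0.0213],"rot":[0,0,0]},{"claw":5,"travel":[-0.055,0,0.026],"rot":[0,0,0]},{"claw":5,"travel":[-0.06,0,0.0285],"rot":[0,0,0]}]' 50 | grep contact
python3 -m pendant '[{"claw":5,"travel":[-0.006,0,0.003],"rot":[0,0,0]},{"claw":5,"travel":[-0.012,0,0.006],"rot":[0,0,0]},{"claw":5,"travel":[-0.018,0,0.0086],"rot":[0,0,0]},{"claw":5,"travel":[-0.0245,0,0.0118],"rot":[0,0,0]},{"claw":5,"travel":[-0.0245,0,0.0118],"rot":[0,0,0]}]' 50 | grep contact
python3 -c "
from h import *
now();tip();tipgoal(.055,-.045,.016);tipgoal(.005,-.045,.016)"
```

```text
contact_force: [0.5, -0.3, -0.7]
contact_force: [0.8, -0.6, -0.7]
t 8.95 p [0.5258 0.1907 0.1247] xdir [ 0.123 -0.403  0.907] z [ 0.261 -0.869 -0.422] J [ 1.11  0.67 -0.53  0.68 -1.42 -1.31] F [ 0.8 -0.6 -0.7] gap 0.0138 49.9996554851532
tip xb 0.0557 yb -0.0445 z 0.0148
travel [0.0008, -0.0004, -0.0008] rot [-0.0, -0.0007, 0.0016]
dist/call mm 1.2654580157815012 deg/call 0.15470860094066516
travel [0.001, -0.0504, -0.0008] rot [-0.0, -0.0007, 0.0016]
dist/call mm 50.43699483964509 deg/call 0.15470860094066516
```

```bash

python3 -m pendant '[{"claw":5,"travel":[0,-0.005,0],"rot":[0,0,0]},{"claw":5,"travel":[0,-0.01,0],"rot":[0,0,0]},{"claw":5,"travel":[0,-0.015,0],"rot":[0,0,0]},{"claw":5,"travel":[0,-0.02,0],"rot":[0,0,0]},{"claw":5,"travel":[0,-0.025,0],"rot":[0,0,0]}]' 50 | grep contact
python3 -m pendant '[{"claw":5,"travel":[0,-0.005,0],"rot":[0,0,0]},{"claw":5,"travel":[0,-0.01,0],"rot":[0,0,0]},{"claw":5,"travel":[0,-0.015,0],"rot":[0,0,0]},{"claw":5,"travel":[0,-0.02,0],"rot":[0,0,0]},{"claw":5,"travel":[0,-0.026,0],"rot":[0,0,0]}]' 50 | grep contact
python3 - <<'E'
from h import *
np.set_printoptions(precision=4,suppress=True)
now();tip();tipgoal(.005,-.045,.105)
c=read_camera("top");save(c,"t5.png");P,_,_=cloud(c);print(bowlfit(P))
for l in("cube0","drum0"):
    for m in mark_of(l,c)[:4]:
        d=at_z(c,m["pixel"],.021)[:2]-BC; print(l,m["p"],m["pixel"],"b",d@XB,d@YB)
i=cv2.imread("pics/t5.png");cv2.imwrite("pics/crop5.png",cv2.resize(i[180:300,150:300],None,fx=4,fy=4))
E
```

```text
contact_force: [-0.2, 0.7, 0.3]
contact_force: [0.0, 0.1, -1.0]
t 9.95 p [0.5752 0.2057 0.1254] xdir [ 0.123 -0.404  0.907] z [ 0.261 -0.868 -0.422] J [ 1.04  0.71 -0.43  0.73 -1.44 -1.26] F [ 0.   0.1 -1. ] gap 0.0135 49.999539256095886
tip xb 0.0040 yb -0.0448 z 0.0155
travel [0.081, 0.0013, -0.0379] rot [-0.0003, -0.0004, 0.0011]
dist/call mm 89.43741350898787 deg/call 0.11104015843251813
(array([0.5708, 0.2319]), np.float64(-1.245440848782739), 154, np.float64(0.062400430028309466))
cube0 0.54 [120.4, 267.6] b -0.014523371655278523 -0.2513722410246897
cube0 0.4 [213.7, 219.5] b -0.0564438961346109 -0.004274785851923185
cube0 0.39 [197.2, 235.4] b -0.03170636216604598 -0.05271020340170848
drum0 0.59 [228.6, 260.0] b 0.04798261189249569 0.0019387154116401544
drum0 0.48 [227.2, 246.7] b 0.01656416706088632 0.007853711885020381
drum0 0.45 [245.4, 244.5] b 0.02485387760053491 0.050430897362827
```

View pics/crop5.png

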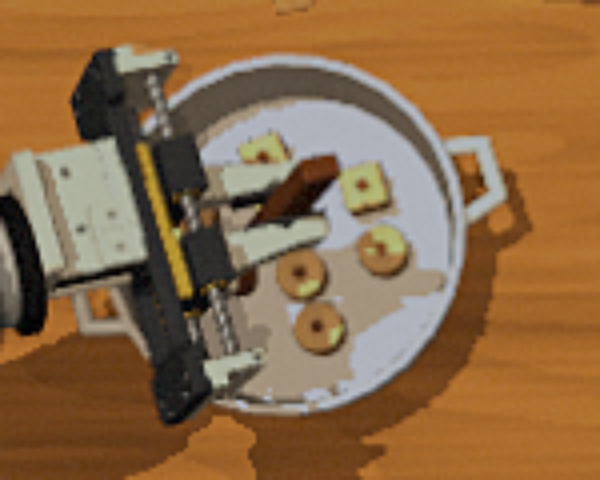

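The right column and outer beads are in place and the left column is hidden by the gripper. No force was felt. Now I lift and go behind the free cube (bowl x −58, y 37).

```bash

python3 -m pendant '[{"claw":5,"travel":[0.016,0,-0.0076],"rot":[0,0,0]},{"claw":5,"travel":[0.032,0,-0.015],"rot":[0,0,0]},{"claw":5,"travel":[0.05,0,-0.0234],"rot":[0,0,0]},{"claw":5,"travel":[0.07,0,-0.033],"rot":[0,0,0]},{"claw":5,"travel":[0.081,0.001,-0.038],"rot":[0,0,0]}]' 50 | grep contact
python3 - <<'E'
from h import *
now();tip();tipgoal(-.058,.037,.105)
E
```

```text
contact_force: [0.1, -0.7, -0.7]
t 10.6 p [0.5742 0.2062 0.218 ] xdir [ 0.121 -0.407  0.906] z [ 0.262 -0.867 -0.424] J [ 1.05  0.6  -0.39  0.72 -1.56 -1.16] F [ 0.1 -0.7 -0.7] gap 0.0139 49.99972701072693
tip xb 0.0046 yb -0.0457 z 0.1084
travel [0.032, -0.0625, 0.0763] rot [-0.0012, 0.0011, -0.0005]
dist/call mm 103.67252024617285 deg/call 0.15595527932942121
```

```bash

python3 -m pendant '[{"claw":5,"travel":[0.01,-0.02,0.024],"rot":[0,0,0]},{"claw":5,"travel":[0.02,-0.04,0.048],"rot":[0,0,0]},{"claw":5,"travel":[0.028,-0.055,0.067],"rot":[0,0,0]},{"claw":5,"travel":[0.032,-0.0625,0.0763],"rot":[0,0,0]},{"claw":5,"travel":[0.032,-0.0625,0.0763],"rot":[0,0,0]}]' 50 | grep contact
python3 - <<'E'
from h import *
np.set_printoptions(precision=4,suppress=True)
now();tip();tipgoal(-.058,.037,.016)
for n in("top","scene"):
    c=read_camera(n);save(c,n+"6.png");P,_,_=cloud(c);print(bowlfit(P)[:2])
    for l in("cube0","drum0"):
        for m in mark_of(l,c)[:4]:
            d=at_z(c,m["pixel"],.021)[:2]-BC; print(l,m["p"],m["pixel"],"b",d@XB,d@YB)
a=cv2.imread("pics/top6.png")[180:300,150:300];b=cv2.imread("pics/scene6.png")[200:320,340:490]
cv2.imwrite("pics/crop6.png",cv2.resize(np.hstack([a,b]),None,fx=2.6,fy=2.6,interpolation=cv2.INTER_CUBIC))
E
```

```text
contact_force: [-0.1, 0.8, -0.6]
t 11.1 p [0.658  0.1429 0.212 ] xdir [ 0.122 -0.404  0.906] z [ 0.259 -0.869 -0.422] J [ 0.87  0.62 -0.39  0.87 -1.48 -1.11] F [-0.1  0.8 -0.6] gap 0.0135 49.999637603759766
tip xb -0.0574 yb 0.0392 z 0.1022
travel [-0.079, -0.0006, 0.0344] rot [0.0011, -0.0002, 0.0003]
dist/call mm 86.23148296736335 deg/call 0.10156776580944878
(array([0.5718, 0.2312]), np.float64(-1.2754308415579767))
cube0 0.69 [242.1, 228.3] b -0.01486414533007125 0.054242784821216854
cube0 0.46 [201.3, 235.8] b -0.027722318977956198 -0.0436072574885075
cube0 0.36 [225.0, 233.0] b -0.016623673933192567 0.012240494804522575
drum0 0.73 [198.9, 246.4] b -0.004976907816546288 -0.056170338152979234
drum0 0.66 [226.9, 249.2] b 0.022075919740119822 0.00546879260196983
drum0 0.63 [230.8, 264.0] b 0.05867769801986813 0.004163334461403983
drum0 0.42 [248.2, 242.9] b 0.023236832070198502 0.057849238746854464
(array([0.57  , 0.2348]), np.float64(-1.283716756973983))
cube0 0.63 [410.1, 291.8] b -0.046790685132380716 -0.0026691364460348674
cube0 0.62 [430.1, 279.5] b -0.018793403190717973 -0.053784059961082924
cube0 0.44 [406.3, 278.5] b -0.012425872931862258 0.0014123028234006986
cube0 0.43 [387.0, 279.9] b -0.012967029920732266 0.0468416437208192
drum0 0.61 [432.6, 269.6] b 0.006409480635220788 -0.06376198323731763
drum0 0.17 [387.4, 277.2] b -0.006089038835633904 0.045057708220293896
```

View pics/crop6.png

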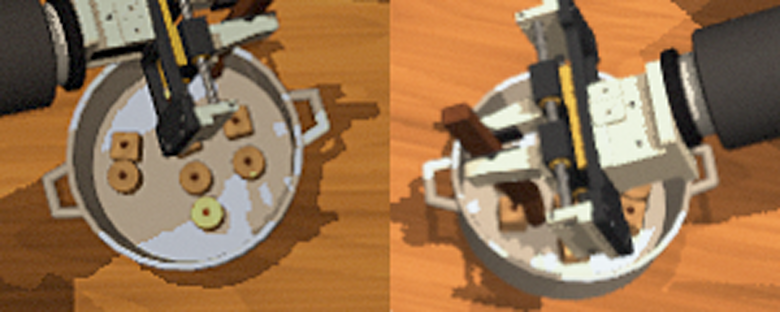

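Bowl still, and the pushed drum now lies almost on the line beside its cube (left crop, 123,178). Now descend behind the right cube at (238,122) and push it across.

```bash

python3 -m pendant '[{"claw":5,"travel":[-0.015,0,0.0065],"rot":[0,0,0]},{"claw":5,"travel":[-0.03,0,0.013],"rot":[0,0,0]},{"claw":5,"travel":[-0.045,0,0.0196],"rot":[0,0,0]},{"claw":5,"travel":[-0.052,0,0.0226],"rot":[0,0,0]},{"claw":5,"travel":[-0.057,0,0.0248],"rot":[0,0,0]}]' 50 | grep contact
python3 -m pendant '[{"claw":5,"travel":[-0.006,0,0.0026],"rot":[0,0,0]},{"claw":5,"travel":[-0.012,0,0.0052],"rot":[0,0,0]},{"claw":5,"travel":[-0.017,0,0.0075],"rot":[0,0,0]},{"claw":5,"travel":[-0.022,0,0.0096],"rot":[0,0,0]},{"claw":5,"travel":[-0.022,0,0.0096],"rot":[0,0,0]}]' 50 | grep contact
python3 -c "
from h import *
now();tip();tipgoal(-.058,.038,.016);tipgoal(-.005,.041,.016,n=2)"
```

```text
contact_force: [0.4, 0.3, -0.9]
contact_force: [1.1, 1.1, -1.7]
t 12.4 p [0.6567 0.1463 0.1248] xdir [ 0.123 -0.403  0.907] z [ 0.261 -0.868 -0.422] J [ 0.87  0.73 -0.43  0.88 -1.38 -1.22] F [ 1.1  1.1 -1.7] gap 0.0136 49.99986112117767
tip xb -0.0569 yb 0.0356 z 0.0149
travel [0.002, -0.0008, 0.0019] rot [-0.0, -0.0005, 0.0015]
dist/call mm 2.8395161652685825 deg/call 0.14084767648066313
travel [0.0016, 0.0261, 0.0023] rot [-0.0, -0.0003, 0.0007]
travel [0.0016, 0.0261, 0.0023] rot [-0.0, -0.0003, 0.0007]
dist/call mm 26.266999965545942 deg/call 0.07042383824033156
```

```bash

python3 -m pendant '[{"claw":5,"travel":[0,0.006,0.001],"rot":[0,0,0]},{"claw":5,"travel":[0,0.011,0.001],"rot":[0,0,0]},{"claw":5,"travel":[0.001,0.016,0.002],"rot":[0,0,0]},{"claw":5,"travel":[0.001,0.021,0.002],"rot":[0,0,0]},{"claw":5,"travel":[0.001,0.027,0.002],"rot":[0,0,0]}]' 50 | grep contact
python3 -m pendant '[{"claw":5,"travel":[0,0.006,0.001],"rot":[0,0,0]},{"claw":5,"travel":[0,0.011,0.001],"rot":[0,0,0]},{"claw":5,"travel":[0.001,0.016,0.002],"rot":[0,0,0]},{"claw":5,"travel":[0.001,0.021,0.002],"rot":[0,0,0]},{"claw":5,"travel":[0.001,0.027,0.002],"rot":[0,0,0]}]' 50 | grep contact
python3 -c "
from h import *
now();tip();tipgoal(-.003,.041,.105)"
```

```text
contact_force: [0.3, -0.6, -1.1]
contact_force: [0.0, -0.2, -0.7]
t 13.4 p [0.6061 0.1265 0.1256] xdir [ 0.123 -0.404  0.906] z [ 0.261 -0.868 -0.422] J [ 0.92  0.67 -0.55  0.85 -1.36 -1.28] F [ 0.  -0.2 -0.7] gap 0.0137 49.99994337558746
tip xb -0.0028 yb 0.0400 z 0.0158
travel [0.0813, 0.0002, -0.0367] rot [-0.0002, -0.0003, 0.001]
dist/call mm 89.18711586758222 deg/call 0.09728657844195311
```

```bash

python3 -m pendant '[{"claw":5,"travel":[0.016,0,-0.0072],"rot":[0,0,0]},{"claw":5,"travel":[0.032,0,-0.0144],"rot":[0,0,0]},{"claw":5,"travel":[0.05,0,-0.0225],"rot":[0,0,0]},{"claw":5,"travel":[0.07,0,-0.0316],"rot":[0,0,0]},{"claw":5,"travel":[0.0813,0,-0.0367],"rot":[0,0,0]}]' 50 | grep contact
python3 - <<'E'
from h import *
np.set_printoptions(precision=3,suppress=True)
now();tip();tipgoal(.046,-.060,.105)
for n in("top","scene"):
    c=read_camera(n);save(c,n+"7.png");P,_,_=cloud(c);print(bowlfit(P)[:2])
    for l in("cube0","drum0"):
        for m in mark_of(l,c)[:4]:
            d=at_z(c,m["pixel"],.021)[:2]-BC; print(n,l,m["p"],np.round(m["pixel"]),"b",round(d@XB,3),round(d@YB,3))
a=cv2.imread("pics/top7.png")[180:300,150:300];b=cv2.imread("pics/scene7.png")[200:320,340:490]
cv2.imwrite("pics/crop7.png",cv2.resize(np.hstack([a,b]),None,fx=2.6,fy=2.6,interpolation=cv2.INTER_CUBIC))
E
```

```text
contact_force: [-0.4, 0.1, -0.7]
t 13.9 p [0.607 0.126 0.218] xdir [ 0.121 -0.406  0.906] z [ 0.262 -0.867 -0.424] J [ 0.92  0.55 -0.5   0.83 -1.47 -1.16] F [-0.4  0.1 -0.7] gap 0.014 49.99976992607117
tip xb -0.0041 yb 0.0406 z 0.1081
travel [-0.0454, 0.0499, -0.09] rot [-0.001, 0.0007, -0.0006]
dist/call mm 112.49051174063901 deg/call 0.12722836976213872
(array([0.573, 0.232]), np.float64(-1.2652823945583656))
top cube0 0.61 [249. 244.] b 0.027 0.058
top cube0 0.58 [199. 235.] b -0.031 -0.047
top drum0 0.71 [252. 256.] b 0.057 0.056
top drum0 0.65 [200. 250.] b 0.003 -0.056
top drum0 0.46 [232. 261.] b 0.052 0.009
(array([0.57 , 0.234]), np.float64(-1.278966782002969))
scene cube0 0.74 [409. 277.] b -0.009 -0.005
scene cube0 0.71 [411. 293.] b -0.05 -0.004
scene cube0 0.66 [431. 281.] b -0.022 -0.055
scene cube0 0.51 [382. 260.] b 0.04 0.053
scene drum0 0.7 [433. 274.] b -0.004 -0.064
scene drum0 0.6 [408. 269.] b 0.011 -0.005
scene drum0 0.6 [383. 258.] b 0.044 0.049
scene drum0 0.49 [381. 254.] b 0.055 0.053
```

View pics/crop7.png

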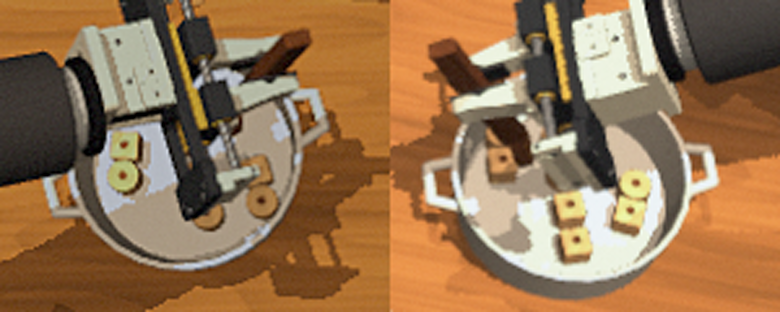

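The right cube has crossed to the drum side, now at about bowl x +27. The left drum, at (124,178) in the left crop, sits on the line at about bowl y −60. I re-enter at x 46, y −60, which is also the second pass, and push it further.

```bash

python3 -m pendant '[{"claw":5,"travel":[-0.015,0.016,-0.03],"rot":[0,0,0]},{"claw":5,"travel":[-0.03,0.033,-0.06],"rot":[0,0,0]},{"claw":5,"travel":[-0.04,0.044,-0.079],"rot":[0,0,0]},{"claw":5,"travel":[-0.0454,0.05,-0.09],"rot":[0,0,0]},{"claw":5,"travel":[-0.0454,0.05,-0.09],"rot":[0,0,0]}]' 50 | grep contact
python3 - <<'E'
from h import *
now();tip();tipgoal(.046,-.060,.016,n=1)
E
```

```text
contact_force: [0.3, -0.7, -1.0]
t 14.7 p [0.5294 0.2093 0.211 ] xdir [ 0.124 -0.403  0.907] z [ 0.263 -0.868 -0.421] J [ 1.12  0.58 -0.44  0.66 -1.56 -1.2 ] F [ 0.3 -0.7 -1. ] gap 0.0134 49.99970197677612
tip xb 0.0471 yb -0.0612 z 0.1011
travel [-0.0767, -0.0008, 0.0371] rot [-0.0014, -0.0008, 0.0021]
dist/call mm 85.25433265930373 deg/call 0.24142240245965707
```

```bash

python3 -m pendant '[{"claw":5,"travel":[-0.015,0,0.007],"rot":[0,0,0]},{"claw":5,"travel":[-0.03,0,0.0143],"rot":[0,0,0]},{"claw":5,"travel":[-0.042,0,0.02],"rot":[0,0,0]},{"claw":5,"travel":[-0.05,0,0.024],"rot":[0,0,0]},{"claw":5,"travel":[-0.056,0,0.027],"rot":[0,0,0]}]' 50 | grep contact
python3 -m pendant '[{"claw":5,"travel":[-0.006,0,0.003],"rot":[0,0,0]},{"claw":5,"travel":[-0.012,0,0.006],"rot":[0,0,0]},{"claw":5,"travel":[-0.017,0,0.0085],"rot":[0,0,0]},{"claw":5,"travel":[-0.0205,0,0.01],"rot":[0,0,0]},{"claw":5,"travel":[-0.0205,0,0.01],"rot":[0,0,0]}]' 50 | grep contact
python3 - <<'E'
from h import *
now();tip();tipgoal(0.002,-.062,.016,n=2)
E
```

```text
contact_force: [-0.8, 0.3, -0.3]
contact_force: [0.5, -0.1, -0.8]
t 15.7 p [0.5301 0.2065 0.1264] xdir [ 0.123 -0.403  0.907] z [ 0.261 -0.868 -0.422] J [ 1.11  0.68 -0.49  0.67 -1.44 -1.3 ] F [ 0.5 -0.1 -0.8] gap 0.0137 49.99964475631714
tip xb 0.0471 yb -0.0584 z 0.0166
travel [-0.001, -0.0224, -0.0015] rot [-0.0001, -0.0003, 0.0006]
travel [-0.001, -0.0224, -0.0015] rot [-0.0001, -0.0003, 0.0006]
dist/call mm 22.465283845720442 deg/call 0.06377348235025823
```

```bash

python3 -m pendant '[{"claw":5,"travel":[0,-0.005,0],"rot":[0,0,0]},{"claw":5,"travel":[0,-0.01,0],"rot":[0,0,0]},{"claw":5,"travel":[0,-0.015,-0.001],"rot":[0,0,0]},{"claw":5,"travel":[-0.001,-0.02,-0.001],"rot":[0,0,0]},{"claw":5,"travel":[-0.001,-0.024,-0.001],"rot":[0,0,0]}]' 50 | grep contact
python3 -m pendant '[{"claw":5,"travel":[0,-0.005,0],"rot":[0,0,0]},{"claw":5,"travel":[0,-0.01,0],"rot":[0,0,0]},{"claw":5,"travel":[0,-0.015,0],"rot":[0,0,0]},{"claw":5,"travel":[0,-0.02,-0.001],"rot":[0,0,0]},{"claw":5,"travel":[0,-0.025,-0.001],"rot":[0,0,0]}]' 50 | grep contact
python3 - <<'E'
from h import *
now();tip();tipgoal(0.0,-.058,.12)
E
```

```text
contact_force: [-1.1, -0.3, -1.2]
contact_force: [-0.5, 0.2, -0.4]
t 16.7 p [0.5769 0.223  0.1267] xdir [ 0.123 -0.404  0.906] z [ 0.261 -0.868 -0.422] J [ 1.06  0.73 -0.39  0.72 -1.46 -1.25] F [-0.5  0.2 -0.4] gap 0.0137 49.999489188194275
tip xb -0.0025 yb -0.0609 z 0.0168
travel [0.0947, 0.0029, -0.0409] rot [-0.0004, -0.0003, 0.0011]
dist/call mm 103.21807502462636 deg/call 0.10450859677221243
```

Lift, then move away toward the rest side, so the bowl can be seen unobstructed.

```bash

python3 -m pendant '[{"claw":5,"travel":[0.016,0,-0.0075],"rot":[0,0,0]},{"claw":5,"travel":[0.032,0,-0.015],"rot":[0,0,0]},{"claw":5,"travel":[0.055,0,-0.0255],"rot":[0,0,0]},{"claw":5,"travel":[0.08,0,-0.036],"rot":[0,0,0]},{"claw":5,"travel":[0.12,0,-0.054],"rot":[0,0,0]}]' 50 | grep contact
python3 - <<'E'
from h import *
now();tip();u=frame(106.7-180,55)
plan([.588,.0,.285],u,2)
E
```

```text
contact_force: [0.9, 0.7, -0.6]
t 17.2 p [0.5765 0.2205 0.2596] xdir [ 0.124 -0.403  0.907] z [ 0.26  -0.869 -0.421] J [ 1.05  0.57 -0.33  0.72 -1.63 -1.1 ] F [ 0.9  0.7 -0.6] gap 0.0136 50.000678300857544
tip xb -0.0012 yb -0.0585 z 0.1497
travel [0.0566, 0.0263, 0.092] rot [0.0003, -0.056, 0.001]
travel [0.0645, 0.0262, 0.0866] rot [0.0003, -0.056, 0.001]
dist/call mm 111.15194781293515 deg/call 5.042905305393651
```

```bash

python3 -m pendant '[{"claw":5,"travel":[0.02,0.01,0.03],"rot":[0,-0.015,0]},{"claw":5,"travel":[0.04,0.019,0.065],"rot":[0,-0.04,0]},{"claw":5,"travel":[0.0566,0.026,0.092],"rot":[0,-0.056,0]},{"claw":5,"travel":[0.0566,0.026,0.092],"rot":[0,-0.056,0]},{"claw":5,"travel":[0.0566,0.026,0.092],"rot":[0,-0.056,0]}]' 50 | grep contact
python3 -m pendant '[{"claw":5,"travel":[0.022,0.01,0.03],"rot":[0,-0.02,0]},{"claw":5,"travel":[0.044,0.019,0.06],"rot":[0,-0.04,0]},{"claw":5,"travel":[0.0645,0.026,0.0866],"rot":[0,-0.056,0]},{"claw":5,"travel":[0.0645,0.026,0.0866],"rot":[0,-0.056,0]},{"claw":5,"travel":[0.0645,0.026,0.0866],"rot":[0,-0.056,0]}]' 50 | grep contact
python3 - <<'E'
from h import *
np.set_printoptions(precision=4,suppress=True)
now()
for n in("top","scene"):
    c=read_camera(n);save(c,n+"8.png");P,_,_=cloud(c);b,ax,_,_=bowlfit(P);print(b,np.degrees(ax))
    y=np.array([np.cos(ax),np.sin(ax)]);x=np.array([y[1],-y[0]])
    for l in("cube0","drum0"):
        for m in mark_of(l,c)[:5]:
            d=at_z(c,m["pixel"],.021)[:2]-b; print(n,l,m["p"],np.round(m["pixel"]),"b",round(d@x,3),round(d@y,3))
a=cv2.imread("pics/top8.png")[180:300,150:300];b=cv2.imread("pics/scene8.png")[200:320,340:490]
cv2.imwrite("pics/crop8.png",cv2.resize(np.hstack([a,b]),None,fx=2.6,fy=2.6,interpolation=cv2.INTER_CUBIC))
E
```

```text
contact_force: [0.2, 0.2, -1.0]
contact_force: [-0.0, 0.9, -1.0]
t 18.2 p [0.5894 0.0008 0.2843] xdir [ 0.165 -0.55   0.819] z [ 0.236 -0.784 -0.574] J [ 0.76  0.28 -0.62  0.85 -1.34 -0.97] F [-0.   0.9 -1. ] gap 0.0135 49.999555349349976
[0.5726 0.2319] -71.9987386568297
top cube0 0.46 [247. 251.] b 0.044 0.047
top drum0 0.71 [232. 264.] b 0.061 0.004
top drum0 0.58 [226. 251.] b 0.027 -0.001
top drum0 0.51 [330. 306.] b 0.23 0.188
top drum0 0.47 [253. 260.] b 0.067 0.054
[0.5712 0.2347] -73.30902794570892
scene cube0 0.73 [385. 260.] b 0.04 0.046
scene cube0 0.72 [410. 294.] b -0.051 -0.001
scene cube0 0.63 [432. 290.] b -0.044 -0.054
scene cube0 0.59 [406. 280.] b -0.016 0.003
scene cube0 0.51 [409. 282.] b -0.02 -0.002
scene drum0 0.74 [406. 266.] b 0.02 -0.001
scene drum0 0.68 [383. 252.] b 0.063 0.048
scene drum0 0.68 [400. 252.] b 0.058 0.008
scene drum0 0.46 [438. 284.] b -0.032 -0.07
scene drum0 0.37 [116. 220.] b 0.195 0.703
```

View pics/crop8.png

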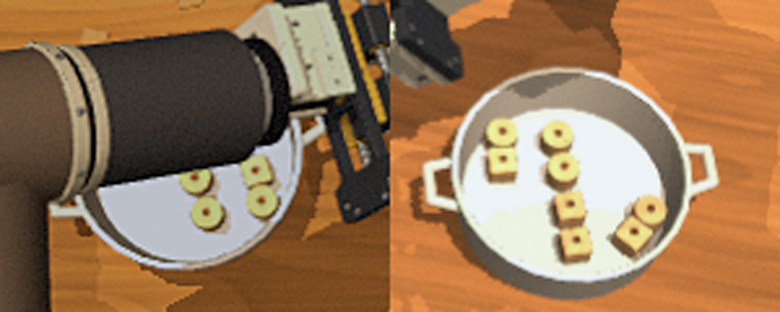

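Scene crop (right): a drum at (650,210) lies on the cubes' side (x ≈ −32 mm), and a cube at (502,165) lies on the drums' side (x ≈ +40 mm). All eight beads are in the bowl. Mixed, so back to the rest.

```bash
python3 - <<'E'
from h import *
plan([.5578,-.262,.17],frame(81.4-180,0),2)
E
```

```text
travel [0.0235, 0.0533, 0.1321] rot [-0.0672, -0.3004, 0.1306]
travel [0.0903, 0.0283, 0.1091] rot [-0.0672, -0.3004, 0.1306]
dist/call mm 144.40162114468745 deg/call 30.090152425668403
```

```bash

python3 -m pendant '[{"claw":5,"travel":[0.005,0.012,0.03],"rot":[-0.015,-0.07,0.03]},{"claw":5,"travel":[0.01,0.024,0.06],"rot":[-0.03,-0.14,0.06]},{"claw":5,"travel":[0.016,0.036,0.09],"rot":[-0.045,-0.21,0.09]},{"claw":5,"travel":[0.0235,0.053,0.132],"rot":[-0.067,-0.3,0.1306]},{"claw":5,"travel":[0.0235,0.053,0.132],"rot":[-0.067,-0.3,0.1306]}]' 50 | grep contact
python3 -m pendant '[{"claw":5,"travel":[0.02,0.006,0.025],"rot":[-0.015,-0.07,0.03]},{"claw":5,"travel":[0.04,0.012,0.05],"rot":[-0.03,-0.14,0.06]},{"claw":5,"travel":[0.06,0.019,0.073],"rot":[-0.045,-0.21,0.09]},{"claw":5,"travel":[0.09,0.028,0.109],"rot":[-0.067,-0.3,0.1306]},{"claw":5,"travel":[0.09,0.028,0.109],"rot":[-0.067,-0.3,0.1306]}]' 50 | grep contact
python3 - <<'E'
from h import *
now();plan([.5578,-.262,.07],frame(81.4-180,0),1)
np.set_printoptions(precision=4,suppress=True)
c=read_camera("wrist");P,C,px=cloud(c)
s=(abs(P[:,0]-.56)<.03)&(P[:,1]<-.2)&(C[:,0]<170)&(C[:,0]>C[:,1]*1.4)&(P[:,2]>.12)
Q=P[s]
for a in np.arange(-.35,-.2,.015):
    q=Q[abs(Q[:,1]-a)<.004]
    if len(q)>5: print(round(a,3),len(q),np.percentile(q[:,0],[3,50,97]),np.median(q[:,2]))
print(Q[:,1].min())
s=(P[:,2]>.054)&(P[:,2]<.068)&(np.hypot(P[:,0]-.551,P[:,1]+.307)<.04)&(C[:,1]>90);print("tail cradle top",s.sum(),np.percentile(P[s,0],[2,50,98]),np.percentile(P[s,1],[2,50,98]))
E
```

```text
contact_force: [-0.6, 0.4, -1.1]
contact_force: [-1.3, 1.7, -1.4]
t 19.5 p [ 0.5543 -0.2719  0.1671] xdir [-0.167 -0.986 -0.005] z [-0.002  0.006 -1.   ] J [-0.14  0.31 -0.2  -0.01 -1.07 -0.02] F [-1.3  1.7 -1.4] gap 0.0136 49.99866485595703
travel [-0.0099, -0.0021, 0.0972] rot [0.002, 0.0033, -0.0114]
dist/call mm 97.69426073405074 deg/call 1.081748445616302
-0.335 778 [0.5378 0.5443 0.5508] 0.1951743389409447
-0.32 917 [0.5402 0.5486 0.5873] 0.19552115583986646
-0.305 1926 [0.5316 0.5549 0.5889] 0.2508304785476684
-0.29 1351 [0.5309 0.5431 0.5591] 0.2560939761423077
-0.275 389 [0.5474 0.5535 0.5607] 0.19541731028808282
-0.26 123 [0.5461 0.5583 0.5652] 0.1959074602382063
-0.245 414 [0.5529 0.5592 0.5656] 0.19559822153222722
-0.3434905794587344
tail cradle top 432 [0.5265 0.5648 0.5753] [-0.3187 -0.3109 -0.3019]
```

```bash

python3 -m pendant '[{"claw":5,"travel":[-0.0099,-0.002,0.02],"rot":[0.002,0.003,-0.011]},{"claw":5,"travel":[-0.0099,-0.002,0.05],"rot":[0.002,0.003,-0.011]},{"claw":5,"travel":[-0.0099,-0.002,0.08],"rot":[0.002,0.003,-0.011]},{"claw":5,"travel":[-0.0099,-0.002,0.097],"rot":[0.002,0.003,-0.011]},{"claw":5,"travel":[-0.0099,-0.002,0.097],"rot":[0.002,0.003,-0.011]}]' 50 | grep contact
python3 - <<'E'
from h import *
now();plan([.5578,-.262,.039],frame(81.4-180,0),1)
E
```

```text
contact_force: [0.7, 0.9, -0.4]
t 20.05 p [ 0.5596 -0.2512  0.0702] xdir [-0.132 -0.991  0.005] z [-0.003 -0.005 -1.   ] J [-0.1   0.4  -0.32  0.01 -0.85 -0.04] F [ 0.7  0.9 -0.4] gap 0.0138 49.999473094940186
travel [0.0108, 0.0003, 0.0312] rot [0.0012, -0.0035, 0.0115]
dist/call mm 33.019806104539704 deg/call 1.0917732623611254
```

The earlier reading was taken before the arm had settled, so I overcorrected by 10 mm. I'll shift back at this height, let it settle, then lower.

```bash

python3 -m pendant '[{"claw":5,"travel":[0.0108,0,0],"rot":[0.001,-0.0035,0.0115]},{"claw":5,"travel":[0.0108,0,0],"rot":[0.001,-0.0035,0.0115]},{"claw":5,"travel":[0.0108,0,0],"rot":[0.001,-0.0035,0.0115]},{"claw":5,"travel":[0.0108,0,0],"rot":[0.001,-0.0035,0.0115]},{"claw":5,"travel":[0.0108,0,0],"rot":[0.001,-0.0035,0.0115]}]' 50 | grep contact
python3 - <<'E'
from h import *
now();plan([.5578,-.262,.039],frame(81.4-180,0),1)
E
```

```text
contact_force: [-0.3, -1.0, -1.7]
t 20.55 p [ 0.5602 -0.2637  0.0739] xdir [-0.151 -0.988 -0.001] z [ 0.007 -0.001 -1.   ] J [-0.13  0.4  -0.31 -0.   -0.86 -0.03] F [-0.3 -1.  -1.7] gap 0.0137 49.99937295913696
travel [-0.0013, 0.0029, 0.0348] rot [-0.0044, 0.0003, -0.0012]
dist/call mm 34.97675825686596 deg/call 0.40868509924785373
```

```bash

python3 -m pendant '[{"claw":5,"travel":[-0.001,0.001,0.008],"rot":[0,0,0]},{"claw":5,"travel":[-0.001,0.001,0.016],"rot":[0,0,0]},{"claw":5,"travel":[-0.001,0.001,0.024],"rot":[0,0,0]},{"claw":5,"travel":[-0.001,0.001,0.032],"rot":[0,0,0]},{"claw":5,"travel":[-0.001,0.001,0.032],"rot":[0,0,0]}]' 50 | grep contact
python3 - <<'E'
from h import *
for i in range(4): now();read_camera("wrist") if i<3 else 0
E
```

```text
contact_force: [-0.3, 0.3, -0.6]
t 21.05 p [ 0.5582 -0.2624  0.0394] xdir [-0.152 -0.988 -0.001] z [ 0.003  0.    -1.   ] J [-0.12  0.44 -0.34 -0.   -0.79 -0.03] F [-0.3  0.3 -0.6] gap 0.0135 49.999483823776245
t 21.1 p [ 0.5587 -0.2625  0.0402] xdir [-0.152 -0.988 -0.001] z [ 0.004 -0.    -1.   ] J [-0.12  0.44 -0.34 -0.   -0.79 -0.03] F [-0.  -0.7 -0.5] gap 0.0137 49.9995481967926
t 21.15 p [ 0.5591 -0.2626  0.0407] xdir [-0.151 -0.988 -0.   ] z [ 0.005 -0.    -1.   ] J [-0.12  0.44 -0.34 -0.   -0.79 -0.03] F [-0.5 -0.3 -1. ] gap 0.0134 49.999576807022095
t 21.2 p [ 0.5594 -0.2627  0.0411] xdir [-0.151 -0.988 -0.   ] z [ 0.006 -0.    -1.   ] J [-0.12  0.44 -0.34 -0.   -0.79 -0.03] F [ 0.2 -0.3 -0.1] gap 0.0135 49.99954640865326
```

```bash

python3 -m pendant '[{"claw":5,"travel":[0,0.0015,0.001],"rot":[0,0,0]},{"claw":5,"travel":[0,0.0015,0.002],"rot":[0,0,0]},{"claw":5,"travel":[0,0.0015,0.003],"rot":[0,0,0]},{"claw":5,"travel":[0,0.0015,0.0035],"rot":[0,0,0]},{"claw":5,"travel":[0,0.0015,0.0035],"rot":[0,0,0]}]' 50 | egrep 'ee|contact'
python3 -m pendant '[{"claw":18,"travel":[0,0,0],"rot":[0,0,0]},{"claw":24,"travel":[0,0,0],"rot":[0,0,0]},{"claw":36,"travel":[0,0,0],"rot":[0,0,0]},{"claw":50,"travel":[0,0,0],"rot":[0,0,0]},{"claw":50,"travel":[0,0,0],"rot":[0,0,0]}]' 50
python3 -m pendant '[{"claw":50,"travel":[0,0,-0.01],"rot":[0,0,0]},{"claw":50,"travel":[0,0,-0.04],"rot":[0,0,0]},{"claw":50,"travel":[0,0,-0.08],"rot":[0,0,0]},{"claw":50,"travel":[0,0,-0.12],"rot":[0,0,0]},{"claw":50,"travel":[0,0,-0.16],"rot":[0,0,0]}]' | grep contact
python3 - <<'E'
from h import *
np.set_printoptions(precision=4,suppress=True)
c=read_camera("wrist");save(c,"w9.png");P,C,px=cloud(c);now()
near=np.hypot(P[:,0]-.56,P[:,1]+.235)<.13
s=near&(P[:,2]>.05)&(P[:,2]<.085)&(C[:,0]<170)&(C[:,0]>C[:,1]*1.4)
Q=P[s];print(s.sum(),Q.min(0),Q.max(0))
for a in np.arange(-.33,-.16,.015):
    q=Q[abs(Q[:,1]-a)<.004]
    if len(q)>5: print(round(a,3),len(q),np.median(q[:,0]),np.median(q[:,2]))
for n in("top","scene"):
    c=read_camera(n)
    for l in("cube0","drum0"):
        for m in mark_of(l,c)[:5]:
            d=at_z(c,m["pixel"],.021)[:2]-BC; print(n,l,m["p"],"b",round(d@XB,3),round(d@YB,3))
E
```

```text
ee_pos: [0.5578, -0.2624, 0.0377]
contact_force: [0.3, -1.1, -0.4]
time_s: 22.2
ee_pos: [0.5579, -0.2624, 0.0378]
tool_rot: [-2.043, 2.381, -0.007]
contact_force: [1.1, -0.2, -0.3]
finger_gap: 0.0423
grasp_force: 0.0
contact_force: [0.8, -0.9, 0.4]
t 22.75 p [ 0.5598 -0.2638  0.2081] xdir [-0.15  -0.989  0.002] z [ 0.016 -0.005 -1.   ] J [-0.12  0.27 -0.16  0.   -1.12 -0.03] F [ 2.9 -0.9  8. ] gap 0.05 0.0
3033 [ 0.5257 -0.3341  0.0502] [ 0.593  -0.1542  0.0692]
-0.33 162 0.5486293626387093 0.06555556860405712
-0.315 187 0.5502263216386495 0.06576282080739065
-0.3 151 0.5525934693741265 0.06598483266102606
-0.285 135 0.5545350372937697 0.06611856599958926
-0.27 131 0.5568327076717875 0.06603910135798563
-0.255 132 0.5592249512387248 0.06594969835402498
-0.24 124 0.5617512421499188 0.06592593357256316
-0.225 122 0.5647510395720496 0.06581690107589158
-0.21 165 0.5690777079991368 0.06553551932125484
-0.195 113 0.5691579706302018 0.06588633761820589
-0.18 101 0.5709036967530305 0.06594540673935223
-0.165 136 0.580639529646767 0.06038842346978471
top cube0 0.55 b -0.021 0.006
top cube0 0.55 b -0.047 0.004
top cube0 0.45 b -0.048 -0.051
top cube0 0.41 b 0.037 0.051
top drum0 0.69 b 0.06 0.007
top drum0 0.66 b 0.018 0.004
top drum0 0.56 b -0.035 -0.063
top drum0 0.5 b 0.06 0.054
scene cube0 0.71 b -0.037 -0.051
scene cube0 0.7 b -0.053 -0.003
scene cube0 0.63 b -0.014 -0.008
scene cube0 0.43 b 0.034 0.052
scene drum0 0.64 b 0.013 -0.001
scene drum0 0.58 b 0.053 0.005
scene drum0 0.57 b 0.055 0.048
scene drum0 0.45 b -0.035 -0.066
```

View pics/w9.png

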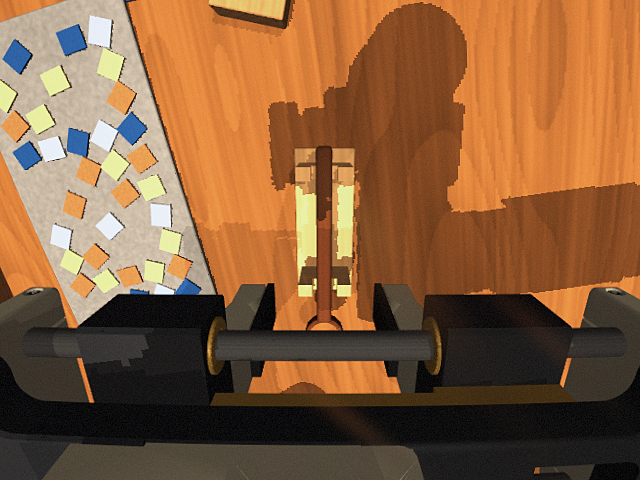

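The spoon lies level in both notches (tail at (324,148), head at (324,325)), within about 2 mm of its start. The beads are mixed with at least 30 mm of margin.

```bash
python3 -c "
from station import sign_off
print(sign_off())"
```

```text
the job is handed in; nothing more can be done
None
```

I mixed the beads so a cube and a drum lie on each side of the handle line, at least 30 mm off it for the two that crossed. The spoon is back in both notches of its rest and released, and the job was handed in at about 23 s; no verdict was returned.

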